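Load the sample tray under the plate scanner and start the scan

TASK

Push the flat sample tray along the bench with your fingertips, under the scanner's low bridge, until it sits squarely home against the end stop; then press the start key all the way down and let it come back up. The tray must stay flat on the bench all the way, never lifted or tipped, the key must not be pressed before the tray is home, and the bottle, jar and tip box stay where they stand.

Things in the scene. Friction and masses are not known exactly. Their poses are not given: they have to be found in the camera images.
- tray: loose flat white multiwell sample tray, a solid slab 120 mm long (its x) by 104 mm wide (its y) by 15 mm high, 0.15 to 0.31 kg, lying on the bench in front of the scanner's mouth; origin at the centre of its underside, z up. It starts turned up to 0.3 rad from the scanner's axes
- scanner: fixed cream plate scanner, a low bridge; the tray goes under it along the scanner's +x. Origin on the bench under the beam's middle. Beam x -25 to 25 mm, 172 mm wide, underside 21 mm up, top 58 (cap 68) mm. Legs, then 12 mm high side rails, 120 mm apart inside. Tray home: its origin at this origin (y within 8 mm), axes aligned, 35 mm showing either side of the beam
- scanner_stop (a point): middle of the end stop's face on the bench, at scanner x = 60 mm; the stop is a cross bar 12 mm high behind the bridge
- scanner_mouth (a point): middle of the scanner's mouth on the bench, at scanner x = -55 mm, where two 12 mm high guides that flare from the legs end about 148 mm apart; the tray starts 115 to 155 mm before this point (tray centre), up to 20 mm off the centre line
- start_key (a joint): travel of the start key, a round push button 28 mm across on a small separate fixed base, moving straight down: 0 = up, 0.006 m = fully down; it springs back and needs about 4 N to go fully down
- start_key_top (a point): centre of the start key's top face, where it is pressed from above
- bottle: amber bottle 60 mm across, 100 mm tall, standing loose near the start key (they may swap places); origin at the centre of its underside; to be left alone
- jar: small glass jar 56 mm across, 65 mm tall, standing loose beside the tip box; origin at the centre of its underside; to be left alone
- tipbox: closed tip box 70 x 100 mm, 48 mm tall, standing loose behind the tray, away from the scanner; origin at the centre of its underside; to be left alone
Mind the look-alikes: they are no part of the job. Of the things like the tray, leave any that is black or red; of the rest the smaller one is meant.

How it is judged:
On the way, in this order (a step that is already met when the one before it is completed fails the run):
1. the tray is home under the bridge, against the end stop, flat and square (x of tray in the frame of scanner above -0.004 m and angle between the x axis of tray and the x axis of scanner, either way round below 0.07 rad and y of tray in the frame of scanner between -0.012 and 0.012 m and height (world z) of tray below 0.003 m), for 0.2 s.
2. the start key is pressed down (value of joint start_key above 0.0045 m), for 0.05 s.
At the end, for the whole second after the job is handed in: The tray lies flat and at rest under the bridge, within 4 mm of the end stop and square to it within 0.07 rad; the start key has been pressed at least 4.5 mm down after that and is up again (all of step 1 and x of tray in the frame of scanner below 0.004 m and angle between tray's own z axis and vertical below 0.03 rad and linear speed of tray below 0.01 m/s and value of joint start_key below 0.0015 m); the robot touches nothing.
It fails at once if the tray is lifted off the bench (more than 6 mm) (height (world z) of tray above 0.006 m).
It fails at once if the tray is tipped (more than 0.08 rad) (angle between tray's own z axis and vertical above 0.08 rad).
It fails at once if the start key is pressed before the tray is home (value of joint start_key above 0.003 m and x of tray in the frame of scanner below -0.006 m).
It fails at once if the bottle, jar or tip box is moved more than 20 mm or tipped (distance of any of bottle, jar, tipbox from where it was at the start of the episode above 0.02 m or angle between any of bottle, jar, tipbox's own z axis and vertical above 0.3 rad).
It also fails if it takes over 72 s, if anything falls off the work surface, if the arm or the gripper's body presses on something with over 40 N, if the wrist force passes 120 N, or if a joint passes its speed limit or range.

ROBOT

A 7-joint arm with a two-finger parallel gripper is mounted at the origin on the work surface. World frame = base frame: x ahead of the robot, y to its left, z up, the work surface at z = 0. Lengths are in m, angles in rad, forces in N, time in s.
With the tool pointing down it reaches from about 0.4 to 0.85 m from the base axis. Payload 4.4 kg.
Tool frame: the origin (TCP) lies midway between the tips of the shut fingers; the grasp point (between the pads) lies 19 mm behind it; z points along the fingers, y is the direction in which the jaws open and shut (so a half turn about z gives the same grasp; the last joint's range is limited). The gripper opens to 94 mm and grips with 3 to 60 N. Pads are 16 mm wide; open, the fingers measure 119 mm over their backs; the gripper's body (75 mm by 177 mm) begins 78 mm behind the grasp point.
Start: joints at [-1.414, 0.628, 0.038, 1.517, -0.027, 0.996, -0.02], TCP at [0.144, 0.634, 0.205] pointing down, gripper open.
Joint ranges: [-3.06, 3.06], [-0.37, 2.12], [-1.25, 1.32], [0.18, 2.47], [-1.1, 4.24], [0.23, 1.98], [-2.94, 2.94]. Speed limits (rad/s): [2.57, 2.57, 3.14, 3.14, 3.14, 3.14, 3.14].

INTERFACE

Orientations are given as a unit quaternion [x, y, z, w].
In Python, from station import bot gives the robot as it stands.
- The arm moves only by the tool carry_out, never from a script. Its argument "rows" is a list of rows, each an object with "delta_pos": the shift along the tool's x, y, z in units of 0.2 m (1.0 is 0.2 m), a list of three; "yaw": the turn about the tool's z in units of 2 pi rad (1.0 is 2 pi rad). In form: [{"delta_pos": [tx, ty, tz], "yaw": yaw}, ...]. A call has 1 to 8 rows; each row is the pose to reach, as a shift and turn from the pose commanded when the call began, along the tool's axes at that moment, turning the shorter way round; what a row does not reach only later rows make up. A row lasts 1/8 s, in which the tool goes at most 62.5 mm and 10.7 degrees, less where a joint would pass 70% of its speed; a pose out of reach is approached as far as the arm can. A call with a number of a shift or a turn outside -1 to 1 is refused whole. A call with a gripper value outside its range is refused whole. "jaw" is the gripper's target within -1 to 1 (shut at 1, half-way at 0, fully open at -1), set as the call begins (left out, the last holds). The fingers move at their own pace and stop on an object; "squeeze" is the grip in N (left out, the last holds). Time passes only in rows, so rows that repeat a pose let the fingers close. It gives the time, the measured TCP pose, the force and the opening at its end, in the units of the state.
- bot.get_state(): the state, without advancing time (a new reading comes with each control period).
- bot.get_image(name): name is "side" or "top" or "wrist"; returns (picture, depth): 384x512x3 uint8, blue, green, red; 384x512 float32, m along the optical axis (not along the pixel's ray), 0 where there is no reading.
- bot.get_calibration(name): a dict with "camera_matrix" (3x3 intrinsics, pixels), "extrinsics" (4x4, takes a point from camera to world coordinates); the wrist camera has in their place "tool_from_camera" (4x4, takes a point from camera to tool coordinates, whose origin is the TCP and whose axes are the flange's). Camera axes: x right, y down, z forward; pixel columns grow to the right and rows downward; lengths in m; the calibration is good to about 2 mm. A picture is of the moment at which its call begins: read the wrist's pose just before it. get_calibration takes no time and is no camera call.
- bot.sign_off(): hands the job in, once; it reports no verdict.
The state is a dict: "clock": time; "joint_pos": joint angles; "qvel": joint speeds; "tau": joint torques, N m; "tcp_pos": TCP position; "tcp_rot": TCP orientation; "contact_force": force on the tool from outside, world axes, zero at the start; "ft_torque": the same for the moment, N m; "opening": opening from 0.0 (shut) to 1.0 (fully open).
Only numpy, scipy, OpenCV 4.12 (cv2) and the standard library are available. Lean on these libraries where they do the work, as an engineer would, in place of code of your own. Each camera call takes 0.05 s, during which the arm holds its last target.

## Working session

There is one attempt and no reset: what is moved stays moved. The work goes in short steps, Python scripts to look and compute and a tool call to move; the robot and the scene stay as the last step left them, time stands still between calls to the robot, and variables do not carry over. Pictures are saved under pics/ and viewed, and the job is handed in when it is done.

Besides the shell and the picture viewer there is one more tool, called after ">>>" in YAML: its name, and indented under it one key for each argument. carry_out: Moves the arm, as the interface text tells. Its arguments: {"type":"object","properties":{"rows":{"type":"array"},"jaw":{"type":"number"},"squeeze":{"type":"number"}},"required":["rows"]}

```bash
mkdir -p pics; ls; python3 - <<'E'
from station import bot
import cv2,numpy as np
s=bot.get_state();print({k:np.round(v,3) for k,v in s.items()})
for n in("side","top"):
    im,d=bot.get_image(n);cv2.imwrite(f"pics/{n}0.png",im);np.save(f"{n}0.npy",d)
    c=bot.get_calibration(n);print(n,np.round(c["camera_matrix"],1).tolist(),np.round(c["extrinsics"],3).tolist())
print(bot.get_calibration("wrist"))
E
```

```text
pics
{'clock': np.float64(0.0), 'joint_pos': array([-1.414,  0.629,  0.038,  1.518, -0.027,  0.996, -0.02 ]), 'qvel': array([ 0.001,  0.002, -0.   ,  0.001,  0.001,  0.   ,  0.001]), 'tau': array([-0.0000e+00, -5.4972e+01,  1.1430e+00, -1.8663e+01, -5.2000e-02,
        2.3000e-02,  0.0000e+00]), 'tcp_pos': array([0.143, 0.633, 0.205]), 'tcp_rot': array([ 0.111,  0.994, -0.001, -0.   ]), 'contact_force': array([ 0.128, -0.336, -0.095]), 'ft_torque': array([-0.014,  0.035, -0.036]), 'opening': np.float64(0.997)}
side [[454.8, 0.0, 254.3], [0.0, 454.8, 186.9], [0.0, 0.0, 1.0]] [[0.871, -0.269, 0.412, 0.034], [-0.492, -0.51, 0.706, -0.836], [0.02, -0.817, -0.576, 0.736], [0.0, 0.0, 0.0, 1.0]]
top [[376.8, 0.0, 256.0], [0.0, 376.8, 187.9], [0.0, 0.0, 1.0]] [[-0.013, -0.993, 0.121, 0.389], [-1.0, 0.015, 0.009, -0.015], [-0.011, -0.121, -0.993, 0.971], [0.0, 0.0, 0.0, 1.0]]
{'camera_matrix': array([[303.09755544,   0.        , 254.37509238],
       [  0.        , 303.09755544, 190.27179688],
       [  0.        ,   0.        ,   1.        ]]), 'tool_from_camera': array([[ 1.65674600e-03, -9.59669177e-01, -2.81126887e-01,
         8.25924758e-02],
       [ 9.99998551e-01,  1.69979555e-03,  9.07141923e-05,
         3.01482038e-04],
       [ 3.90802617e-04, -2.81126630e-01,  9.59670603e-01,
        -1.78078654e-01],
       [ 0.00000000e+00,  0.00000000e+00,  0.00000000e+00,
         1.00000000e+00]])}
```

View pics/side0.png

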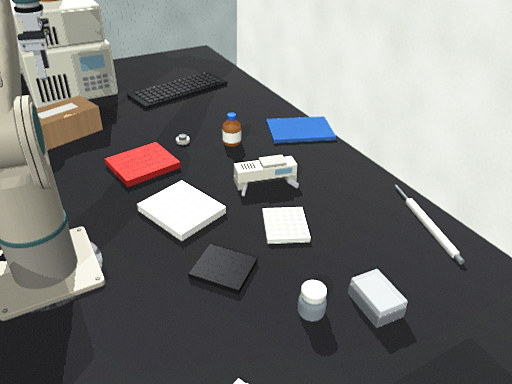

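View pics/top0.png

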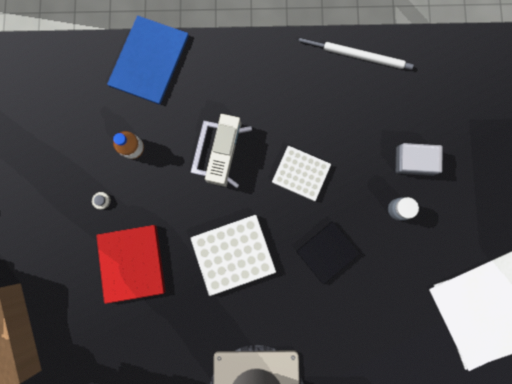

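The top view shows the small white tray at (302,173), the scanner bridge at (222,150) with the stop on its left, the key at (101,201), the bottle at (127,144), the tip box at (419,158) and the jar at (404,209). The larger white, black and red trays are the look-alikes.

```bash
cat > h.py <<'E'
import numpy as np,cv2
from station import bot
def ray(n,px,z,E=None,K=None):
    c=bot.get_calibration(n);K=c["camera_matrix"] if K is None else K;E=c["extrinsics"] if E is None else E
    px=np.atleast_2d(np.array(px,float));d=np.c_[px,np.ones(len(px))]@np.linalg.inv(K).T@E[:3,:3].T
    o=E[:3,3];t=(z-o[2])/d[:,2];return o+t[:,None]*d
def trayrect(im,n,lo,hi,z=0.015):
    hsv=cv2.cvtColor(im,cv2.COLOR_BGR2HSV)
    m=np.zeros(im.shape[:2],np.uint8);(x0,y0),(x1,y1)=lo,hi
    m[y0:y1,x0:x1]=(hsv[y0:y1,x0:x1,2]>120)*255
    m=cv2.morphologyEx(m,cv2.MORPH_CLOSE,np.ones((3,3)))
    c=max(cv2.findContours(m,0,2)[0],key=cv2.contourArea)[:,0]
    w=ray(n,c,z)[:,:2]
    r=cv2.minAreaRect((w*1000).astype(np.float32));return r,cv2.boxPoints(r)
E
python3 - <<'E'
from h import *
im=cv2.imread("pics/top0.png");s=cv2.imread("pics/side0.png")
print(trayrect(im,"top",(265,138),(340,208)))
print(trayrect(s,"side",(256,200),(316,248)))
cv2.imwrite("pics/ct.png",cv2.resize(im[90:220,80:350],None,fx=2.95,fy=2.95,interpolation=cv2.INTER_CUBIC))
cv2.imwrite("pics/cs.png",cv2.resize(s[100:260,160:350],None,fx=3.7,fy=3.7,interpolation=cv2.INTER_CUBIC))
E
```

```text
(((543.7777099609375, -121.44200134277344), (122.00428009033203, 106.54794311523438), 65.23015594482422), array([[ 469.8467 , -154.51141],
       [ 566.59204, -199.15225],
       [ 617.70874,  -88.37259],
       [ 520.9634 ,  -43.73175]], dtype=float32))
(((540.2592163085938, -126.2081298828125), (138.17420959472656, 105.96482849121094), 65.18795013427734), array([[ 463.17575, -166.68405],
       [ 559.3588 , -211.15146],
       [ 617.34265,  -85.73221],
       [ 521.1596 ,  -41.2648 ]], dtype=float32))
```

View pics/ct.png

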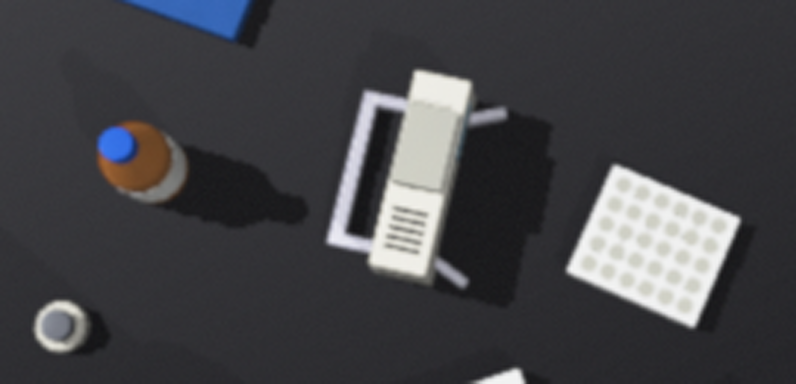

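View pics/cs.png

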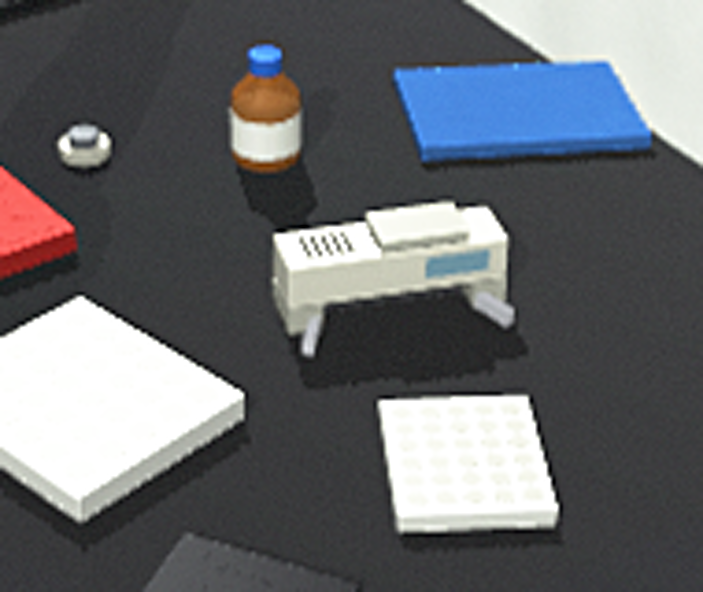

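The crops show the cream bridge beam with its stop bar on the left in the top view. The guides flare out at crop (505,113) and (463,283). The tray lies about 20° off the scanner axis. I'll fit the scanner next.

```bash
python3 - <<'E'
from h import *
im=cv2.imread("pics/top0.png")
def cw(p): return np.array(p,float)/2.95-0.5+np.array([80,90])+0.17
f=lambda p,z: (ray("top",cw(p),z)*1000).round(1)[:,:2]
print("beam top corners",f([(415,70),(472,80),(432,283),(368,265)],58).tolist() if 0 else f([(415,70),(472,80),(430,283),(368,265)],.058).tolist())
print("stop outer",f([(364,92),(327,243)],.012).tolist(),"stop inner",f([(379,107),(347,235)],.012).tolist())
print("guide ends",f([(506,108),(507,118),(460,288),(468,282)],.012).tolist())
# beam top by mask+depth
for n in("top","side"):
    d=np.load(f"{n}0.npy");c=bot.get_calibration(n);K,E=c["camera_matrix"],c["extrinsics"]
    v,u=np.mgrid[:384,:512];P=np.stack([(u-K[0,2])*d/K[0,0],(v-K[1,2])*d/K[1,1],d],-1)@E[:3,:3].T+E[:3,3]
    X=P.reshape(-1,3)*1000;X=X[d.reshape(-1)>0]
    k=(abs(X[:,0]-590)<160)&(abs(X[:,1]-80)<130)
    for z0,z1 in((50,75),(10.5,18)):
        b=X[k&(X[:,2]>z0)&(X[:,2]<z1)]
        print(n,z0,len(b),cv2.minAreaRect(b[:,:2].astype(np.float32)),b[:,2].mean())
    for nm,(cx,cy),r,z0 in(("key",(455,420),60,8),("bottle",(600,340),80,20),("tip",(560,-440),90,20),("jar",(450,-390),60,20)):
        b=X[(np.hypot(X[:,0]-cx,X[:,1]-cy)<r)&(X[:,2]>z0)]
        if len(b): print(n,nm,len(b),b.mean(0).round(),b.min(0).round(),b.max(0).round())
E
```

```text
beam top corners [[689.8, 80.9], [680.3, 32.5], [507.3, 68.8], [523.2, 120.3]]
stop outer [[685.5, 131.2], [549.9, 163.1]] stop inner [[671.6, 117.8], [556.8, 145.6]]
guide ends [[668.8, 5.0], [659.7, 4.2], [508.5, 46.9], [513.7, 39.9]]
top 50 1386 ((602.4988403320312, 75.39339447021484), (50.92338180541992, 171.8936767578125), 76.27059173583984) 61.86404788029627
top 10.5 376 ((596.260498046875, 50.53988265991211), (212.85818481445312, 167.31309509277344), 84.38904571533203) 12.897700309985419
top key 229 [481. 391.  17.] [460. 371.   8.] [502. 414.  27.]
top bottle 594 [613. 307.  69.] [590. 286.  21.] [647. 344. 105.]
top tip 1257 [ 571. -415.   46.] [ 535. -471.   20.] [ 611. -367.   54.]
top jar 505 [ 448. -364.   56.] [ 421. -394.   20.] [ 476. -342.   69.]
side 50 828 ((600.3316650390625, 75.91847229003906), (58.23210144042969, 171.30503845214844), 76.4315185546875) 62.13694887603839
side 10.5 104 ((557.714599609375, 18.68792724609375), (151.02130126953125, 208.80442810058594), 64.79780578613281) 14.481589950504262
side key 103 [478. 388.  18.] [458. 372.   9.] [500. 415.  27.]
side bottle 448 [611. 303.  60.] [587. 283.  20.] [649. 337. 106.]
side tip 1842 [ 564. -427.   44.] [ 533. -471.   20.] [ 609. -367.   54.]
side jar 852 [ 440. -377.   53.] [ 419. -397.   20.] [ 473. -344.   70.]
```

Measured so far:
- **Scanner:** origin about (602, 75) mm, +x at 76.4°.
- **Tray:** centre about (544, -121) mm, x axis at 65.2°. In the scanner frame that is x = -205, y = +10, turned -0.19 rad.

Plan: push with two half-open fingertips behind the tray, following a car-like curve.

```bash
cat >> h.py <<'E'
from scipy.spatial.transform import Rotation as R
def yawx(q):
    x=R.from_quat(q).as_matrix()[:,0];return np.degrees(np.arctan2(x[1],x[0]))
def rows(cur,wps):
    """cur,wps: (x,y,z mm, yaw deg of tool x in world)"""
    a=np.radians(cur[3]);xt=np.array([np.cos(a),np.sin(a),0]);yt=np.array([np.sin(a),-np.cos(a),0])
    for w in wps:
        d=(np.array(w[:3],float)-np.array(cur[:3]))/200
        y=-((w[3]-cur[3]+180)%360-180)/360
        print([round(float(d@xt),3),round(float(d@yt),3),round(float(-d[2]),3)],round(float(y),4))
SO=np.array([602.,75.5]);SA=np.radians(76.35);SX=np.array([np.cos(SA),np.sin(SA)]);SY=np.array([-SX[1],SX[0]])
def toS(p): p=np.array(p)[:2]-SO;return np.array([p@SX,p@SY]).round(1)
def frS(x,y): return SO+x*SX+y*SY
def cur():
    s=bot.get_state();p=s["tcp_pos"]*1000;return (*p,yawx(s["tcp_rot"]))
E
python3 - <<'E'
from h import *
c=cur();print(np.round(c,1))
rows(c,[(200,600,205,150),(260,500,205,135),(330,380,205,120),(420,250,205,105),(480,100,205,85),(505,-50,205,65.2),(505,-206,205,65.2)])
E
```

```text
[143.5 633.4 204.7 167.2]
[-0.313, -0.1, -0.002] 0.0479
[-0.716, -0.522, -0.002] 0.0895
[-1.19, -1.03, -0.002] 0.1312
[-1.772, -1.564, -0.002] 0.1729
[-2.23, -2.229, -0.002] 0.2284
[-2.518, -2.933, -0.002] 0.2834
[-2.69, -3.694, -0.002] 0.2834
```

>>> carry_out:
  rows:
    - {"delta_pos": [-0.2, -0.1, 0], "yaw": 0.02}
    - {"delta_pos": [-0.4, -0.25, 0], "yaw": 0.045}
    - {"delta_pos": [-0.6, -0.45, 0], "yaw": 0.07}
    - {"delta_pos": [-0.8, -0.65, 0], "yaw": 0.095}
    - {"delta_pos": [-1, -0.9, 0], "yaw": 0.12}
    - {"delta_pos": [-1, -0.9, 0], "yaw": 0.12}
  jaw: -0.3
  squeeze: 20

```text
clock: 0.85
tcp_pos: [0.3014, 0.4091, 0.2055]
tcp_rot: [0.473, 0.881, -0.001, 0.001]
contact_force: [-1.1, 1.5, -0.5]
opening: 0.648
```

```bash
python3 - <<'E'
from h import *
c=cur();print(np.round(c,1),bot.get_state()["clock"],bot.get_state()["opening"])
rows(c,[(420,250,205,105),(480,100,205,85),(505,-50,205,65.2),(505,-206,205,65.2)])
E
```

```text
[301.4 409.1 205.5 123.5] 0.85 0.6480215615391554
[-0.991, 0.055, 0.003] 0.0515
[-1.782, -0.11, 0.003] 0.107
[-2.476, -0.42, 0.003] 0.162
[-3.126, -0.851, 0.003] 0.162
```

>>> carry_out:
  rows:
    - {"delta_pos": [-0.25, 0.01, 0], "yaw": 0.015}
    - {"delta_pos": [-0.5, 0.03, 0], "yaw": 0.03}
    - {"delta_pos": [-0.75, 0.04, 0], "yaw": 0.042}
    - {"delta_pos": [-1, 0.05, 0], "yaw": 0.055}
    - {"delta_pos": [-1, 0.05, 0], "yaw": 0.055}

```text
clock: 1.48
tcp_pos: [0.4213, 0.2515, 0.2055]
tcp_rot: [0.616, 0.788, -0.0, 0.001]
contact_force: [-0.6, 0.3, 0.7]
opening: 0.647
```

```bash
python3 - <<'E'
from h import *
c=cur();print(np.round(c,1))
rows(c,[(480,100,205,85),(505,-50,205,65.2),(505,-206,205,65.2)])
E
```

```text
[421.3 251.5 205.5 103.9]
[-0.806, 0.103, 0.003] 0.0526
[-1.564, 0.043, 0.003] 0.1076
[-2.321, -0.144, 0.003] 0.1076
```

>>> carry_out:
  rows:
    - {"delta_pos": [-0.25, 0.03, 0], "yaw": 0.017}
    - {"delta_pos": [-0.5, 0.06, 0], "yaw": 0.034}
    - {"delta_pos": [-0.75, 0.08, 0], "yaw": 0.051}
    - {"delta_pos": [-1, 0.1, 0], "yaw": 0.068}
    - {"delta_pos": [-1, 0.1, 0], "yaw": 0.068}

```text
clock: 2.1
tcp_pos: [0.4887, 0.0631, 0.2055]
tcp_rot: [0.769, 0.64, -0.0, 0.001]
contact_force: [-0.2, 0.8, -0.4]
opening: 0.649
```

```bash
python3 - <<'E'
from h import *
c=cur();print(np.round(c,1))
rows(c,[(505,-50,205,65.2),(505,-206,205,65.2)])
E
```

```text
[488.7  63.1 205.5  79.5]
[-0.541, 0.183, 0.002] 0.0399
[-1.308, 0.324, 0.002] 0.0399
```

>>> carry_out:
  rows:
    - {"delta_pos": [-0.25, 0.08, 0], "yaw": 0.02}
    - {"delta_pos": [-0.5, 0.16, 0], "yaw": 0.04}
    - {"delta_pos": [-0.75, 0.22, 0], "yaw": 0.04}
    - {"delta_pos": [-1, 0.27, 0], "yaw": 0.04}
    - {"delta_pos": [-1, 0.27, 0], "yaw": 0.04}

```text
clock: 2.72
tcp_pos: [0.5055, -0.1432, 0.2054]
tcp_rot: [0.842, 0.539, -0.0, 0.001]
contact_force: [0.8, 1.0, -0.5]
opening: 0.651
```

```bash
python3 - <<'E'
from h import *
c=cur();print(np.round(c,1))
rows(c,[(505,-206,205,65.2),(505,-206,30,65.2)])
s=bot.get_state();im,d=bot.get_image("wrist");cv2.imwrite("pics/w1.png",im)
w=bot.get_calibration("wrist")
T=np.eye(4);T[:3,:3]=R.from_quat(s["tcp_rot"]).as_matrix();T[:3,3]=s["tcp_pos"];E=T@w["tool_from_camera"];K=w["camera_matrix"]
np.savez("w1.npz",E=E,K=K,d=d)
E
```

```text
[ 505.5 -143.2  205.4   65.2]
[-0.286, 0.129, 0.002] 0.0001
[-0.286, 0.129, 0.877] 0.0001
```

View pics/w1.png

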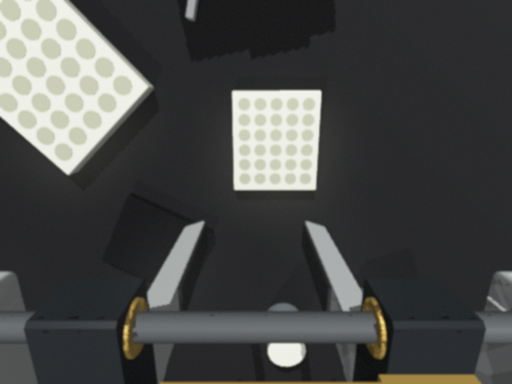

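The wrist view shows the tray at columns 233–321, rows 90–190, nearly square to the fingers. I'll cross-check its pose from this view.

```bash
cat >> h.py <<'E'
def wrist(name,lo=None,hi=None,z=0.015):
    s=bot.get_state();im,d=bot.get_image("wrist");cv2.imwrite(name,im);w=bot.get_calibration("wrist")
    T=np.eye(4);T[:3,:3]=R.from_quat(s["tcp_rot"]).as_matrix();T[:3,3]=s["tcp_pos"]
    return im,d,T@w["tool_from_camera"],w["camera_matrix"]
def rect(im,E,K,lo,hi,z,thr=120):
    m=np.zeros(im.shape[:2],np.uint8);(x0,y0),(x1,y1)=lo,hi
    m[y0:y1,x0:x1]=(im[y0:y1,x0:x1].min(2)>thr)*255
    m=cv2.morphologyEx(m,cv2.MORPH_CLOSE,np.ones((7,7)))
    c=max(cv2.findContours(m,0,2)[0],key=cv2.contourArea)[:,0]
    return cv2.minAreaRect((ray("",c,z,E,K)[:,:2]*1000).astype(np.float32))
def _ray(n,px,z,E=None,K=None):
    if E is None: c=bot.get_calibration(n);K,E=c["camera_matrix"],c["extrinsics"]
    px=np.atleast_2d(np.array(px,float));d=np.c_[px,np.ones(len(px))]@np.linalg.inv(K).T@E[:3,:3].T
    o=E[:3,3];t=(z-o[2])/d[:,2];return o+t[:,None]*d
ray=_ray
E
python3 - <<'E'
from h import *
w=np.load("w1.npz");im=cv2.imread("pics/w1.png")
r=rect(im,w["E"],w["K"],(215,70),(335,205),.015);print(r,toS(r[0]))
E
```

```text
((543.0391235351562, -121.77574157714844), (119.04859924316406, 104.69242858886719), 65.31941986083984) [-205.6   10.7]
```

Both views agree. Next I'll go behind the tray and lower the fingers.

>>> carry_out:
  rows:
    - {"delta_pos": [-0.15, 0.065, 0]}
    - {"delta_pos": [-0.286, 0.13, 0]}
    - {"delta_pos": [-0.286, 0.13, 0.25]}
    - {"delta_pos": [-0.286, 0.13, 0.5]}
    - {"delta_pos": [-0.286, 0.13, 0.7]}
    - {"delta_pos": [-0.286, 0.13, 0.85]}
    - {"delta_pos": [-0.286, 0.13, 0.95]}
    - {"delta_pos": [-0.286, 0.13, 0.95]}

```text
invalid input
```

```bash
python3 - <<'E'
from h import *
c=cur();print(np.round(c,1))
# plan: tray center path; TCP = centre - 68*heading
p=np.array([543.3,-121.6]);th=65.25
def tcp(p,th,z=7): a=np.radians(th);return (*(p-68*np.array([np.cos(a),np.sin(a)])),z,th)
pl=[tcp(p,th)]
dist=0;ds=5
while dist<205:
    k=0 if dist<10 else ((76.35-65.25)/80 if dist<90 else 0)
    a=np.radians(th+k*ds/2);p=p+ds*np.array([np.cos(a),np.sin(a)]);th+=k*ds;dist+=ds;pl.append(tcp(p,th))
    if dist%20==0: print(dist,toS(p),round(th,2))
np.save("plan.npy",pl)
rows(c,pl[:8])
E
```

```text
[ 505.6 -140.3  205.1   65.4]
20 [-185.7    6.8] 66.64
40 [-165.9    3.9] 69.41
60 [-146.    2.] 72.19
80 [-126.1    1. ] 74.96
100 [-106.1    0.9] 76.35
120 [-86.1   0.9] 76.35
140 [-66.1   0.9] 76.35
160 [-46.1   0.9] 76.35
180 [-26.1   0.9] 76.35
200 [-6.1  0.9] 76.35
[-0.176, 0.131, 0.99] 0.0004
[-0.151, 0.132, 0.99] 0.0004
[-0.126, 0.132, 0.99] 0.0004
[-0.101, 0.136, 0.99] -0.0015
[-0.076, 0.139, 0.99] -0.0034
[-0.051, 0.143, 0.99] -0.0054
[-0.026, 0.146, 0.99] -0.0073
[-0.001, 0.149, 0.99] -0.0092
```

>>> carry_out:
  rows:
    - {"delta_pos": [-0.15, 0.065, 0], "yaw": 0}
    - {"delta_pos": [-0.3, 0.13, 0], "yaw": 0}
    - {"delta_pos": [-0.3, 0.13, 0.25], "yaw": 0}
    - {"delta_pos": [-0.3, 0.13, 0.5], "yaw": 0}
    - {"delta_pos": [-0.3, 0.13, 0.7], "yaw": 0}
    - {"delta_pos": [-0.3, 0.13, 0.85], "yaw": 0}
    - {"delta_pos": [-0.3, 0.13, 0.94], "yaw": 0}
    - {"delta_pos": [-0.3, 0.13, 0.94], "yaw": 0}

```text
clock: 3.78
tcp_pos: [0.5039, -0.2044, 0.0165]
tcp_rot: [0.841, 0.541, -0.0, -0.001]
contact_force: [0.1, -0.7, -0.1]
opening: 0.651
```

```bash
python3 - <<'E'
from h import *
im,d,E,K=wrist("pics/w2.png")
c=cur();print(np.round(c,1),bot.get_state()["contact_force"])
rows(c,np.load("plan.npy")[:8])
E
```

```text
[ 504.4 -205.4   17.5   65.5] [-0.4366735 -0.4544667  0.5013862]
[0.122, 0.002, 0.053] 0.0006
[0.147, 0.002, 0.053] 0.0006
[0.172, 0.002, 0.053] 0.0006
[0.197, 0.006, 0.053] -0.0013
[0.222, 0.01, 0.053] -0.0033
[0.247, 0.013, 0.053] -0.0052
[0.272, 0.016, 0.053] -0.0071
[0.297, 0.019, 0.053] -0.009
```

View pics/w2.png

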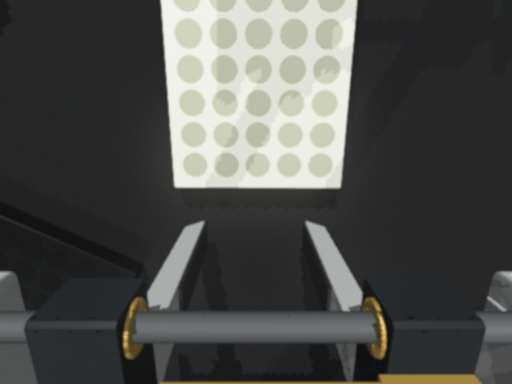

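The fingers are centred behind the tray (rear edge at row 187) and parallel to it. I'll lower the last 10 mm and start pushing.

>>> carry_out:
  rows:
    - {"delta_pos": [0, 0, 0.05], "yaw": 0}
    - {"delta_pos": [0.05, 0, 0.05], "yaw": 0}
    - {"delta_pos": [0.09, 0, 0.05], "yaw": 0}
    - {"delta_pos": [0.12, 0, 0.05], "yaw": 0}
    - {"delta_pos": [0.147, 0.002, 0.05], "yaw": 0}
    - {"delta_pos": [0.172, 0.002, 0.05], "yaw": 0}
    - {"delta_pos": [0.197, 0.006, 0.05], "yaw": -0.001}

```text
clock: 4.7
tcp_pos: [0.5213, -0.1723, 0.0077]
tcp_rot: [0.84, 0.542, -0.0, 0.001]
contact_force: [-1.6, -4.5, 3.2]
opening: 0.646
```

```bash
python3 - <<'E'
from h import *
im,d=bot.get_image("top");cv2.imwrite("pics/t2.png",im)
c=cur();print(np.round(c,1),bot.get_state()["contact_force"])
rows(c,np.load("plan.npy")[3:13])
E
```

```text
[ 521.9 -171.4    7.7   65.8] [-2.44279247 -3.29747955  5.49249505]
[0.006, -0.003, 0.003] -0.0005
[0.031, 0.001, 0.003] -0.0025
[0.056, 0.005, 0.003] -0.0044
[0.081, 0.008, 0.003] -0.0063
[0.106, 0.011, 0.003] -0.0082
[0.132, 0.014, 0.003] -0.0102
[0.157, 0.016, 0.003] -0.0121
[0.182, 0.018, 0.003] -0.014
[0.207, 0.02, 0.003] -0.016
[0.233, 0.021, 0.003] -0.0179
```

View pics/t2.png

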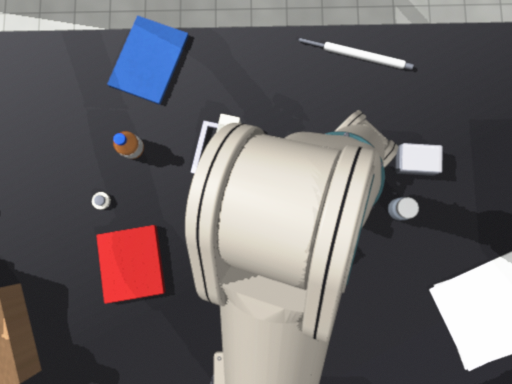

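The arm blocks the top view, so I'll use the wrist and side views from here. Pushing on along the curve.

>>> carry_out:
  rows:
    - {"delta_pos": [0.031, 0.001, 0], "yaw": -0.002}
    - {"delta_pos": [0.056, 0.005, 0], "yaw": -0.004}
    - {"delta_pos": [0.081, 0.008, 0], "yaw": -0.006}
    - {"delta_pos": [0.106, 0.011, 0], "yaw": -0.008}
    - {"delta_pos": [0.132, 0.014, 0], "yaw": -0.01}
    - {"delta_pos": [0.157, 0.016, 0], "yaw": -0.012}
    - {"delta_pos": [0.182, 0.018, 0], "yaw": -0.014}
    - {"delta_pos": [0.182, 0.018, 0], "yaw": -0.014}

```text
clock: 5.75
tcp_pos: [0.5403, -0.139, 0.0075]
tcp_rot: [0.815, 0.579, 0.0, 0.0]
contact_force: [-0.1, -3.1, 1.7]
opening: 0.652
```

```bash
python3 - <<'E'
from h import *
im,d,E,K=wrist("pics/w3.png");im2,_=bot.get_image("side");cv2.imwrite("pics/s3.png",im2)
c=cur();print(np.round(c,1),bot.get_state()["contact_force"],toS(c))
for p in(187,):pass
rows(c,np.load("plan.npy")[10:20])
E
```

```text
[ 540.2 -138.9    7.4   70.8] [ 0.15755702 -2.13287861  1.6764618 ] [-223.     9.5]
[-0.003, 0.001, 0.002] 0.0
[0.022, 0.005, 0.002] -0.0019
[0.047, 0.008, 0.002] -0.0038
[0.072, 0.012, 0.002] -0.0058
[0.097, 0.015, 0.002] -0.0077
[0.122, 0.018, 0.002] -0.0096
[0.147, 0.02, 0.002] -0.0116
[0.173, 0.022, 0.002] -0.0135
[0.198, 0.024, 0.002] -0.0154
[0.223, 0.022, 0.002] -0.0154
```

View pics/w3.png

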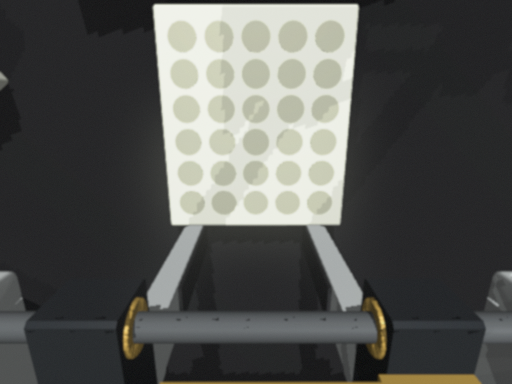

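View pics/s3.png

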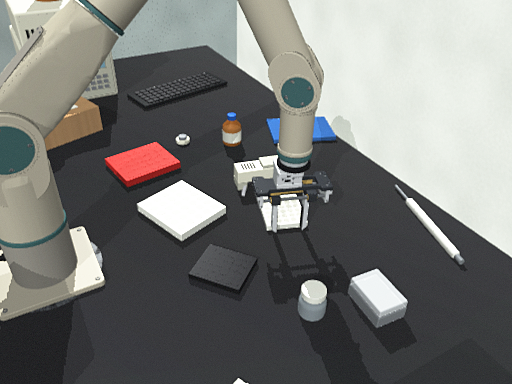

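The wrist view shows the tray square against both fingertips, with its rear edge at row 224 (columns 171–341), on plan. The side view shows it flat on the bench. Continuing.

>>> carry_out:
  rows:
    - {"delta_pos": [0.022, 0.005, 0], "yaw": -0.002}
    - {"delta_pos": [0.047, 0.008, 0], "yaw": -0.004}
    - {"delta_pos": [0.072, 0.012, 0], "yaw": -0.006}
    - {"delta_pos": [0.097, 0.015, 0], "yaw": -0.008}
    - {"delta_pos": [0.122, 0.018, 0], "yaw": -0.01}
    - {"delta_pos": [0.147, 0.02, 0], "yaw": -0.012}
    - {"delta_pos": [0.173, 0.022, 0], "yaw": -0.0135}
    - {"delta_pos": [0.173, 0.022, 0], "yaw": -0.0135}

```text
clock: 6.85
tcp_pos: [0.5555, -0.1071, 0.0073]
tcp_rot: [0.79, 0.614, 0.0, -0.0]
contact_force: [0.1, -0.4, 1.0]
opening: 0.647
```

```bash
python3 - <<'E'
from h import *
im,d,E,K=wrist("pics/w4.png")
c=cur();print(np.round(c,1),bot.get_state()["contact_force"],toS(c))
r=rect(im,E,K,(100,60),(410,240),.015);print(r,toS(r[0]))
rows(c,np.load("plan.npy")[17:27])
E
```

```text
[ 555.4 -107.1    7.3   75.7] [ 0.21745889 -0.69409156  0.12423357] [-188.4    2.2]
((568.9027099609375, -56.56779098510742), (101.9663314819336, 103.06367492675781), 75.77567291259766) [-136.1    1. ]
[-0.003, 0.002, 0.002] 0.0001
[0.022, 0.006, 0.002] -0.0019
[0.047, 0.006, 0.002] -0.0019
[0.072, 0.006, 0.002] -0.0019
[0.097, 0.005, 0.002] -0.0019
[0.122, 0.005, 0.002] -0.0019
[0.147, 0.005, 0.002] -0.0019
[0.172, 0.004, 0.002] -0.0019
[0.197, 0.004, 0.002] -0.0019
[0.222, 0.004, 0.002] -0.0019
```

View pics/w4.png

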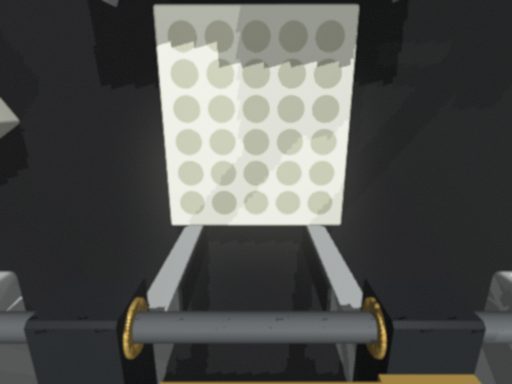

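The tray is still square on the fingertips (same image position), with y about 1 mm and only 0.6° left to turn. Now straight in.

>>> carry_out:
  rows:
    - {"delta_pos": [0.022, 0.005, 0], "yaw": -0.002}
    - {"delta_pos": [0.047, 0.006, 0], "yaw": -0.002}
    - {"delta_pos": [0.072, 0.006, 0], "yaw": -0.002}
    - {"delta_pos": [0.097, 0.005, 0], "yaw": -0.002}
    - {"delta_pos": [0.122, 0.005, 0], "yaw": -0.002}
    - {"delta_pos": [0.147, 0.005, 0], "yaw": -0.002}
    - {"delta_pos": [0.172, 0.004, 0], "yaw": -0.002}
    - {"delta_pos": [0.2, 0.004, 0], "yaw": -0.002}

```text
clock: 7.9
tcp_pos: [0.5659, -0.0695, 0.0074]
tcp_rot: [0.786, 0.618, -0.0, -0.0]
contact_force: [-0.0, -1.2, -0.5]
opening: 0.655
```

```bash
python3 - <<'E'
from h import *
im,d,E,K=wrist("pics/w5.png")
c=cur();print(np.round(c,1),bot.get_state()["contact_force"],toS(c))
im2,_=bot.get_image("side");cv2.imwrite("pics/s5.png",cv2.resize(im2[100:260,160:350],None,fx=3.7,fy=3.7))
rows(c,[(*frS(x,.9),7.3,76.35) for x in range(-140,-58,5)])
E
```

```text
[566.2 -68.5   7.4  76.4] [ 0.34174882 -1.18773075 -0.87655311] [-148.4    0.9]
[0.042, -0.0, 0.001] 0.0001
[0.067, -0.0, 0.001] 0.0001
[0.092, -0.0, 0.001] 0.0001
[0.117, -0.0, 0.001] 0.0001
[0.142, -0.0, 0.001] 0.0001
[0.167, -0.0, 0.001] 0.0001
[0.192, -0.0, 0.001] 0.0001
[0.217, -0.0, 0.001] 0.0001
[0.242, -0.0, 0.001] 0.0001
[0.267, -0.0, 0.001] 0.0001
[0.292, -0.0, 0.001] 0.0001
[0.317, 0.0, 0.001] 0.0001
[0.342, 0.0, 0.001] 0.0001
[0.367, 0.0, 0.001] 0.0001
[0.392, 0.0, 0.001] 0.0001
[0.417, 0.0, 0.001] 0.0001
[0.442, 0.0, 0.001] 0.0001
```

View pics/w5.png

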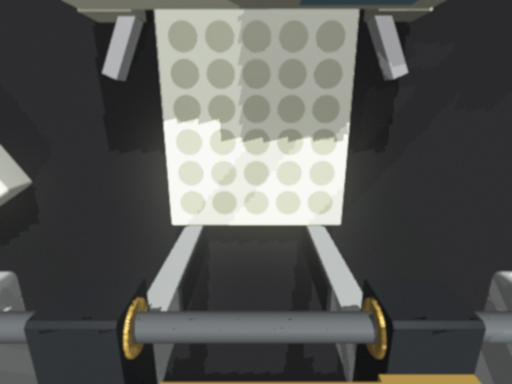

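View pics/s5.png

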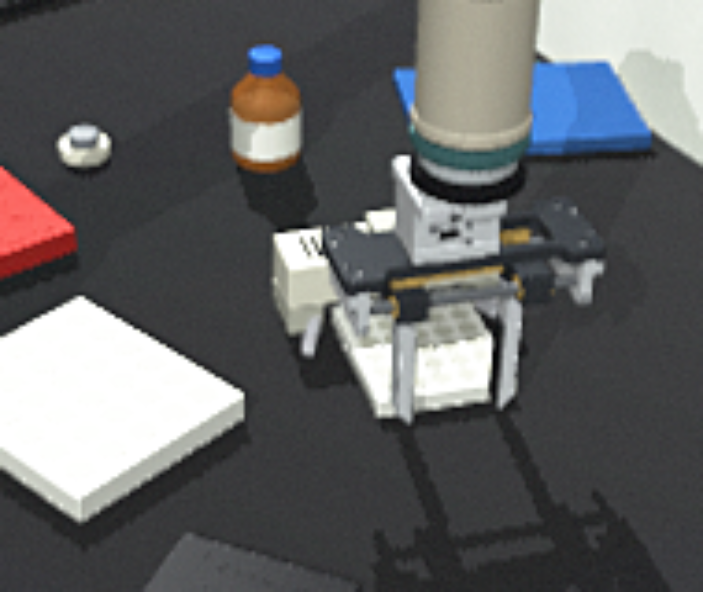

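The tray's front edge is entering between the guides, symmetric about column 256 (guide ends near columns 114 and 398). Continuing.

>>> carry_out:
  rows:
    - {"delta_pos": [0.03, 0, 0], "yaw": 0}
    - {"delta_pos": [0.06, 0, 0], "yaw": 0}
    - {"delta_pos": [0.09, 0, 0], "yaw": 0}
    - {"delta_pos": [0.12, 0, 0], "yaw": 0}
    - {"delta_pos": [0.15, 0, 0], "yaw": 0}
    - {"delta_pos": [0.18, 0, 0], "yaw": 0}
    - {"delta_pos": [0.21, 0, 0], "yaw": 0}
    - {"delta_pos": [0.24, 0, 0], "yaw": 0}

```text
clock: 9.0
tcp_pos: [0.5774, -0.0232, 0.0075]
tcp_rot: [0.786, 0.618, -0.0, 0.0]
contact_force: [-0.9, -3.5, 1.9]
opening: 0.65
```

```bash
python3 - <<'E'
from h import *
im,d,E,K=wrist("pics/w6.png")
c=cur();print(np.round(c,1),bot.get_state()["contact_force"],toS(c))
rows(c,[(*frS(x,.9),7.3,76.35) for x in (-80,-75,-70,-68,-66,-64)])
E
```

```text
[577.6 -22.    7.5  76.4] [-0.92750401 -2.82003169  2.36070782] [-100.5    0.7]
[0.102, -0.001, 0.001] 0.0001
[0.127, -0.001, 0.001] 0.0001
[0.152, -0.001, 0.001] 0.0001
[0.162, -0.001, 0.001] 0.0001
[0.172, -0.001, 0.001] 0.0001
[0.182, -0.001, 0.001] 0.0001
```

View pics/w6.png

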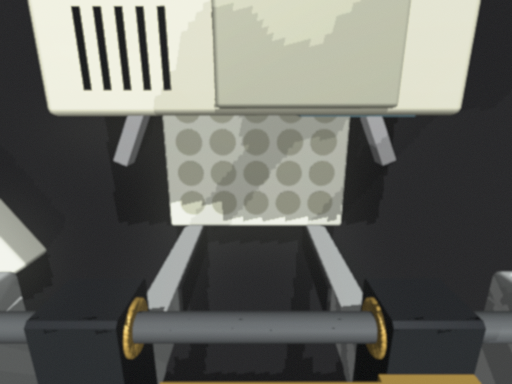

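The tray is under the beam and centred, with the rails visible on both sides. I'll slow down for the last part and watch the force.

>>> carry_out:
  rows:
    - {"delta_pos": [0.025, 0, 0], "yaw": 0}
    - {"delta_pos": [0.05, 0, 0], "yaw": 0}
    - {"delta_pos": [0.07, 0, 0], "yaw": 0}
    - {"delta_pos": [0.09, 0, 0], "yaw": 0}
    - {"delta_pos": [0.11, 0, 0], "yaw": 0}
    - {"delta_pos": [0.125, 0, 0], "yaw": 0}
    - {"delta_pos": [0.135, 0, 0], "yaw": 0}
    - {"delta_pos": [0.145, 0, 0], "yaw": 0}

```text
clock: 10.05
tcp_pos: [0.5841, 0.0048, 0.0075]
tcp_rot: [0.786, 0.618, -0.0, 0.0]
contact_force: [-1.3, -5.0, 4.1]
opening: 0.654
```

```bash
python3 - <<'E'
from h import *
c=cur();print(np.round(c,1),bot.get_state()["contact_force"],toS(c))
E
```

```text
[584.1   4.8   7.5  76.3] [-1.29626969 -5.00133438  4.11960161] [-72.9   0.7]
```

>>> carry_out:
  rows:
    - {"delta_pos": [0.005, 0, 0], "yaw": 0}
    - {"delta_pos": [0.01, 0, 0], "yaw": 0}
    - {"delta_pos": [0.015, 0, 0], "yaw": 0}

```text
clock: 10.42
tcp_pos: [0.5848, 0.0077, 0.0075]
tcp_rot: [0.786, 0.618, -0.0, 0.0]
contact_force: [-0.9, -4.8, 2.7]
opening: 0.65
```

```bash
python3 - <<'E'
from h import *
im,d,E,K=wrist("pics/w7.png")
c=cur();print(np.round(c,1),bot.get_state()["contact_force"],toS(c))
E
```

```text
[584.9   7.9   7.5  76.3] [-1.6991193  -4.84387295  3.7368505 ] [-69.7   0.7]
```

View pics/w7.png

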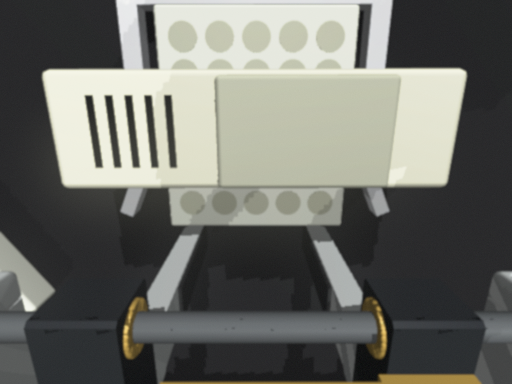

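The tray's front edge is at row 5, just short of the stop's edge near row 3. I'll creep on until the force rises.

>>> carry_out:
  rows:
    - {"delta_pos": [0.005, 0, 0], "yaw": 0}
    - {"delta_pos": [0.01, 0, 0], "yaw": 0}

```text
clock: 10.72
tcp_pos: [0.585, 0.0084, 0.0075]
tcp_rot: [0.786, 0.618, -0.001, 0.001]
contact_force: [-2.0, -8.6, 4.7]
opening: 0.65
```

>>> carry_out:
  rows:
    - {"delta_pos": [0.005, 0, 0], "yaw": 0}
    - {"delta_pos": [0.01, 0, 0], "yaw": 0}

```text
clock: 10.98
tcp_pos: [0.585, 0.0085, 0.0075]
tcp_rot: [0.787, 0.617, -0.002, 0.001]
contact_force: [-3.0, -10.6, 4.8]
opening: 0.649
```

The force is up to 11 N and the fingertips no longer advance, so the tray is on the stop. I'll back off along -x, rise and check.

>>> carry_out:
  rows:
    - {"delta_pos": [0, 0, 0], "yaw": 0}
    - {"delta_pos": [0, 0, 0], "yaw": 0}
    - {"delta_pos": [-0.05, 0, 0], "yaw": 0}
    - {"delta_pos": [-0.15, 0, 0], "yaw": 0}
    - {"delta_pos": [-0.2, 0, -0.2], "yaw": 0}
    - {"delta_pos": [-0.2, 0, -0.5], "yaw": 0}
    - {"delta_pos": [-0.2, 0, -0.8], "yaw": 0}
    - {"delta_pos": [-0.2, 0, -1], "yaw": 0}
  jaw: -0.3

```text
clock: 11.98
tcp_pos: [0.5768, -0.0273, 0.2101]
tcp_rot: [0.786, 0.618, 0.001, 0.0]
contact_force: [1.1, 0.1, -0.7]
opening: 0.649
```

```bash
python3 - <<'E'
from h import *
im,d,E,K=wrist("pics/w8.png")
c=cur();print(np.round(c,1),bot.get_state()["contact_force"],toS(c))
E
```

```text
[579.4 -27.8 214.5  76.3] [1.14276259 0.53003541 2.42569336] [-105.8   -2.5]
```

View pics/w8.png

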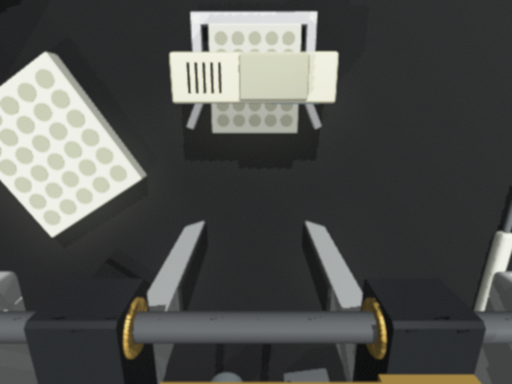

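The tray sits square with its front edge against the stop (row 24), between the rails. Next is the key's exact position.

```bash
python3 - <<'E'
from h import *
for n in("top","side"):
    d=np.load(f"{n}0.npy");c=bot.get_calibration(n);K,E=c["camera_matrix"],c["extrinsics"]
    im=cv2.imread(f"pics/{n}0.png")
    v,u=np.mgrid[:384,:512];P=(np.stack([(u-K[0,2])*d/K[0,0],(v-K[1,2])*d/K[1,1],d],-1)@E[:3,:3].T+E[:3,3])*1000
    k=(np.hypot(P[...,0]-481,P[...,1]-391)<35)&(P[...,2]>4)
    X=P[k];print(n,np.histogram(X[:,2],bins=np.arange(0,34,3)))
    for z in(15,20,23):
        b=X[X[:,2]>z];print(z,len(b),b.mean(0).round(1),cv2.minAreaRect(b[:,:2].astype(np.float32)))
    g=cv2.cvtColor(im,cv2.COLOR_BGR2GRAY);x0,y0=((101,201) if n=="top" else (182,140))
    cv2.imwrite(f"pics/k{n}.png",cv2.resize(im[y0-20:y0+20,x0-20:x0+20],None,fx=10,fy=10,interpolation=cv2.INTER_CUBIC))
a=cv2.imread("pics/ktop.png");b=cv2.imread("pics/kside.png");cv2.imwrite("pics/k.png",np.hstack([a,b])[:,:800])
c=cur();print(np.round(c,1))
E
```

```text
top (array([ 0, 13,  7, 54, 64, 13, 21, 59, 14,  0,  0]), array([ 0,  3,  6,  9, 12, 15, 18, 21, 24, 27, 30, 33]))
15 107 [481.  392.2  21.5] ((478.9916076660156, 392.64251708984375), (29.933868408203125, 34.327430725097656), 50.275909423828125)
20 79 [481.7 393.   22.8] ((481.35418701171875, 393.6086120605469), (24.63258934020996, 26.687711715698242), 46.71519088745117)
23 28 [482.7 392.3  24.4] ((482.29833984375, 391.40264892578125), (21.19253158569336, 22.224578857421875), 48.423187255859375)
side (array([ 0, 34, 11, 13, 23, 25,  8, 10, 21,  1,  0]), array([ 0,  3,  6,  9, 12, 15, 18, 21, 24, 27, 30, 33]))
15 65 [478.6 389.8  20.6] ((479.21051025390625, 393.1885681152344), (40.893680572509766, 33.49417495727539), 27.144359588623047)
20 38 [479.5 391.4  23.8] ((479.34942626953125, 391.75860595703125), (27.779319763183594, 22.421092987060547), 67.65184783935547)
23 25 [479.9 392.5  25.1] ((479.26983642578125, 392.1502380371094), (23.778470993041992, 21.45840835571289), 72.5339126586914)
[579.4 -27.8 214.5  76.3]
```

View pics/k.png

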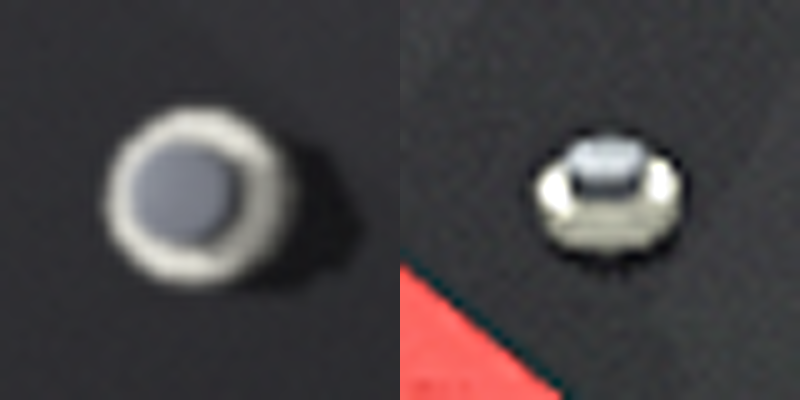

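In the top crop the key's grey button is at (186,190), inside its cream base. Its top centre is about (481, 392) mm, 24–25 mm up. I'll shut the fingers and go there at height.

```bash
python3 - <<'E'
from h import *
c=cur();print(np.round(c,1))
rows(c,[(570,80,205,90),(550,180,205,100)])
E
```

```text
[579.4 -27.8 214.5  76.3]
[0.513, -0.173, 0.047] -0.038
[0.975, -0.389, 0.047] -0.0658
```

>>> carry_out:
  rows:
    - {"delta_pos": [0.25, -0.08, 0], "yaw": -0.02}
    - {"delta_pos": [0.5, -0.17, 0], "yaw": -0.04}
    - {"delta_pos": [0.75, -0.28, 0], "yaw": -0.055}
    - {"delta_pos": [0.97, -0.39, 0], "yaw": -0.066}
    - {"delta_pos": [0.97, -0.39, 0], "yaw": -0.066}
  jaw: 1

```text
clock: 12.65
tcp_pos: [0.5443, 0.1853, 0.2065]
tcp_rot: [0.639, 0.769, 0.0, -0.002]
contact_force: [0.1, -0.7, -0.8]
opening: 0.155
```

```bash
python3 - <<'E'
from h import *
c=cur();print(np.round(c,1))
rows(c,[(515,280,205,110),(490,350,205,110)])
E
```

```text
[544.3 185.3 206.5 100.6]
[0.492, -0.057, 0.008] -0.0261
[0.859, -0.115, 0.008] -0.0261
```

>>> carry_out:
  rows:
    - {"delta_pos": [0.25, -0.03, 0], "yaw": -0.013}
    - {"delta_pos": [0.5, -0.06, 0], "yaw": -0.026}
    - {"delta_pos": [0.7, -0.09, 0], "yaw": -0.026}
    - {"delta_pos": [0.8, -0.105, 0.2], "yaw": -0.026}
    - {"delta_pos": [0.8, -0.105, 0.4], "yaw": -0.026}
    - {"delta_pos": [0.8, -0.105, 0.4], "yaw": -0.026}
    - {"delta_pos": [0.8, -0.105, 0.4], "yaw": -0.026}

```text
clock: 13.52
tcp_pos: [0.499, 0.3327, 0.1286]
tcp_rot: [0.578, 0.816, 0.001, 0.0]
contact_force: [0.6, 0.3, -0.2]
opening: 0.005
```

```bash
python3 - <<'E'
from h import *
im,d,E,K=wrist("pics/w9.png");np.savez("w9.npz",E=E,K=K,d=d)
c=cur();print(np.round(c,1))
E
```

```text
[499.3 333.2 129.1 109.4]
```

View pics/w9.png

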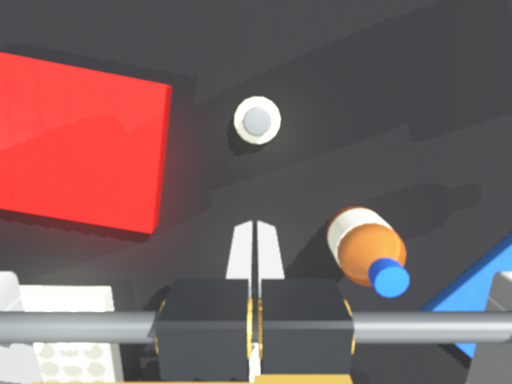

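In the wrist view the key button is at about (257,121), and the bottle at (370,250) is well to the side.

```bash
python3 - <<'E'
from h import *
w=np.load("w9.npz");im=cv2.imread("pics/w9.png");E,K,d=w["E"],w["K"],w["d"]
g=cv2.cvtColor(im,cv2.COLOR_BGR2HSV)[90:155,225:290]
val=im[90:155,225:290].min(2)
m=((val>70)*255).astype(np.uint8);c=max(cv2.findContours(m,0,2)[0],key=cv2.contourArea);e=cv2.fitEllipse(c);print("base",e)
m2=((np.hypot(*np.mgrid[-32:33,-32:33])<22)&(val<205)&(val>100)).astype(np.uint8)*255
c=max(cv2.findContours(cv2.morphologyEx(m2,cv2.MORPH_OPEN,np.ones((5,5))),0,2)[0],key=cv2.contourArea);e2=cv2.fitEllipse(c);print("btn",e2)
for z in(.022,.026): print((ray("",np.array(e2[0])+[225,90],z,E,K)*1000).round(1))
u,v=int(e2[0][0]+225),int(e2[0][1]+90)
dd=np.median(d[v-3:v+4,u-3:u+4]);print("z",(E@np.r_[np.linalg.inv(K)@[u*dd,v*dd,dd],1]*1000).round(1))
rows(cur(),[(481,392,129,109.4),(481,392,40,109.4)])
E
```

```text
base ((33.40460968017578, 26.05575942993164), (64.78807830810547, 78.18175506591797), 27.192991256713867)
btn ((26.8946475982666, 40.82436752319336), (7.877600193023682, 20.541975021362305), 114.11498260498047)
[[478.1 385.3  22. ]]
[[478.  385.6  26. ]]
z [ 477.1  385.6   21.  1000. ]
[0.308, 0.011, 0.0] -0.0001
[0.308, 0.011, 0.445] -0.0001
```

The threshold picked up the wrong region, so I'll use the button centre I read off the picture.

```bash
python3 - <<'E'
from h import *
w=np.load("w9.npz");E,K,d=w["E"],w["K"],w["d"]
g=cv2.imread("pics/w9.png",0)
h=cv2.HoughCircles(cv2.resize(g[85:160,220:295],None,fx=4,fy=4),cv2.HOUGH_GRADIENT,1,20,param1=80,param2=20,minRadius=35,maxRadius=110);print(h[0][:4]/4+np.array([220,85,0]))
print((ray("",(257,121),.025,E,K)*1000).round(1))
P=[(E@np.r_[np.linalg.inv(K)@[u*d[v,u],v*d[v,u],d[v,u]],1])[2]*1000 for u in range(250,265,3) for v in range(115,128,3)];print(np.round(np.median(P),1))
E
```

```text
[[257.625      120.125       23.52499962]
 [259.625      125.125       18.64999962]
 [252.625      118.375       19.17499924]
 [254.625      124.375       18.45000076]]
[[479.5 395.4  25. ]]
20.8
```

>>> carry_out:
  rows:
    - {"delta_pos": [0.16, 0.005, 0], "yaw": 0}
    - {"delta_pos": [0.314, 0.012, 0], "yaw": 0}
    - {"delta_pos": [0.314, 0.012, 0.2], "yaw": 0}
    - {"delta_pos": [0.314, 0.012, 0.35], "yaw": 0}
    - {"delta_pos": [0.314, 0.012, 0.45], "yaw": 0}
    - {"delta_pos": [0.314, 0.012, 0.45], "yaw": 0}

```text
clock: 14.32
tcp_pos: [0.4791, 0.3932, 0.0372]
tcp_rot: [0.578, 0.816, -0.0, -0.0]
contact_force: [-0.2, 0.8, 0.6]
opening: 0.001
```

```bash
python3 - <<'E'
from h import *
im,d=bot.get_image("side");cv2.imwrite("pics/s10.png",cv2.resize(im[60:200,110:280],None,fx=4,fy=4))
c=cur();print(np.round(c,1),bot.get_state()["contact_force"])
E
```

```text
[479.7 393.6  38.2 109.4] [ 0.66055316  0.07187467 -0.27705256]
```

View pics/s10.png

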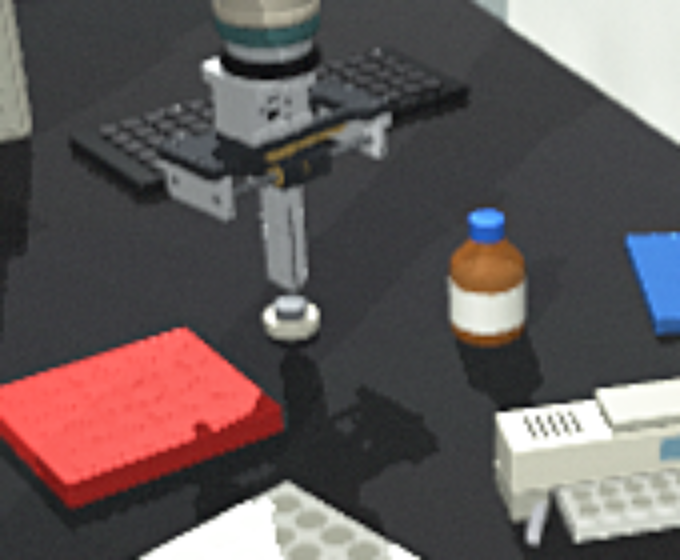

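The shut fingertips are right above the key (crop 290,290 against the key at 290,305), with the bottle clear. Pressing down in small steps.

>>> carry_out:
  rows:
    - {"delta_pos": [0, 0, 0.025], "yaw": 0}
    - {"delta_pos": [0, 0, 0.045], "yaw": 0}
    - {"delta_pos": [0, 0, 0.06], "yaw": 0}
    - {"delta_pos": [0, 0, 0.07], "yaw": 0}
    - {"delta_pos": [0, 0, 0.08], "yaw": 0}
    - {"delta_pos": [0, 0, 0.08], "yaw": 0}

```text
clock: 15.12
tcp_pos: [0.4789, 0.3937, 0.0215]
tcp_rot: [0.577, 0.816, -0.0, -0.0]
contact_force: [-0.7, -0.2, 1.4]
opening: 0.006
```

>>> carry_out:
  rows:
    - {"delta_pos": [0, 0, 0.01], "yaw": 0}
    - {"delta_pos": [0, 0, 0.01], "yaw": 0}

```text
clock: 15.38
tcp_pos: [0.479, 0.3937, 0.0195]
tcp_rot: [0.577, 0.816, 0.0, -0.0]
contact_force: [-0.2, -0.0, 2.6]
opening: 0.006
```

>>> carry_out:
  rows:
    - {"delta_pos": [0, 0, 0.01], "yaw": 0}
    - {"delta_pos": [0, 0, 0.01], "yaw": 0}

```text
clock: 15.62
tcp_pos: [0.479, 0.3937, 0.0175]
tcp_rot: [0.577, 0.816, 0.0, -0.0]
contact_force: [-0.2, -0.8, 3.9]
opening: 0.009
```

>>> carry_out:
  rows:
    - {"delta_pos": [0, 0, 0.01], "yaw": 0}
    - {"delta_pos": [0, 0, 0.01], "yaw": 0}

```text
clock: 15.88
tcp_pos: [0.479, 0.3937, 0.0162]
tcp_rot: [0.578, 0.816, 0.0, -0.0]
contact_force: [-1.3, -1.3, 9.3]
opening: 0.005
```

>>> carry_out:
  rows:
    - {"delta_pos": [0, 0, 0.01], "yaw": 0}
    - {"delta_pos": [0, 0, 0.01], "yaw": 0}

```text
clock: 16.12
tcp_pos: [0.4791, 0.3937, 0.0159]
tcp_rot: [0.578, 0.816, 0.0, -0.0]
contact_force: [-4.6, -2.9, 21.9]
opening: 0.007
```

The key has hit its hard stop: 22 N, and the fingertips have stopped moving. Releasing and moving up.

>>> carry_out:
  rows:
    - {"delta_pos": [0, 0, -0.03], "yaw": 0}
    - {"delta_pos": [0, 0, -0.15], "yaw": 0}
    - {"delta_pos": [0, 0, -0.4], "yaw": 0}
    - {"delta_pos": [0, 0, -0.7], "yaw": 0}
    - {"delta_pos": [0, 0, -0.9], "yaw": 0}
    - {"delta_pos": [-0.25, 0, -0.9], "yaw": 0}
    - {"delta_pos": [-0.35, 0, -0.9], "yaw": 0}
    - {"delta_pos": [-0.35, 0, -0.9], "yaw": 0}

```text
clock: 17.12
tcp_pos: [0.5027, 0.3261, 0.193]
tcp_rot: [0.579, 0.815, -0.0, -0.0]
contact_force: [-0.6, 0.4, 0.6]
opening: 0.006
```

```bash
python3 - <<'E'
from h import *
im,d,E,K=wrist("pics/w11.png")
s,ds=bot.get_image("side");cv2.imwrite("pics/s11.png",cv2.resize(s[70:280,110:420],None,fx=2.5,fy=2.5))
print(np.round(cur(),1),bot.get_state()["contact_force"])
v,u=np.mgrid[110:130,250:265][0],0
P=[(E@np.r_[np.linalg.inv(K)@[u*d[v,u],v*d[v,u],d[v,u]],1])[:3]*1000 for u in range(200,320) for v in range(60,200) if d[v,u]>0];P=np.array(P)
b=P[np.hypot(P[:,0]-480,P[:,1]-393)<9];print("key top z",np.median(b[:,2]) if len(b) else None,np.percentile(b[:,2],[25,75]))
t,dt=bot.get_image("top");cv2.imwrite("pics/t11.png",t)
E
```

```text
[501.4 329.1 192.7 109.5] [-0.17001642  1.11995173  0.24544593]
key top z 20.87957976682342 [20.3655596  21.45737286]
```

View pics/s11.png

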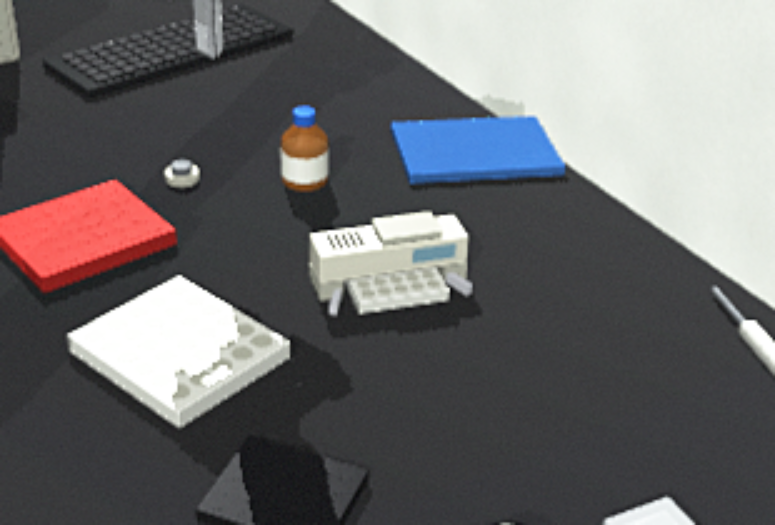

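View pics/t11.png

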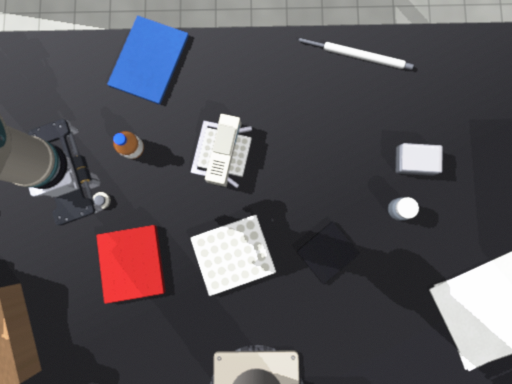

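The key is back up (top at 20.9 mm, against 20.8 before pressing). The bottle, jar and tip box are at their original pixels. One last close look at the gap to the stop.

```bash
python3 - <<'E'
import cv2
a=cv2.resize(cv2.imread("pics/w8.png")[0:140,160:350],None,fx=4,fy=4,interpolation=cv2.INTER_CUBIC)
cv2.imwrite("pics/gap.png",a)
E
```

```text
(no output)
```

View pics/gap.png

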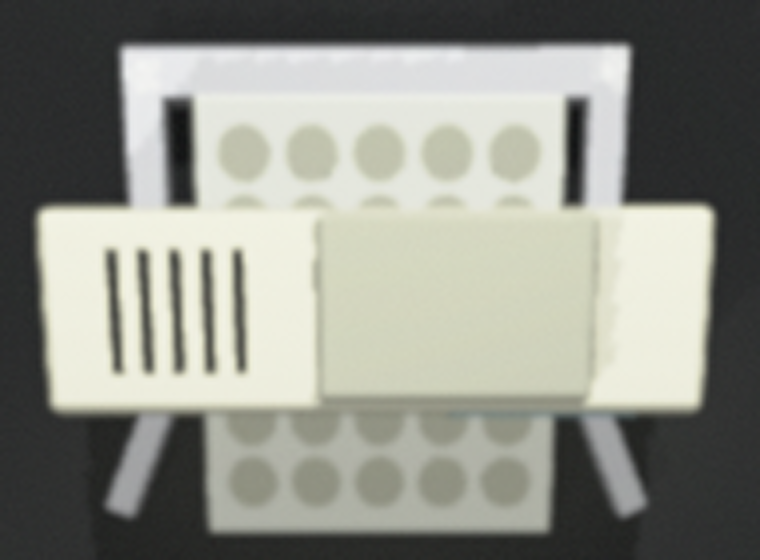

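The tray's front edge touches the stop along its whole width (row 95) with no dark gap. Side gaps to the rails are even (about columns 165–193 and 565–588). Handing in.

```bash
python3 -c "
from station import bot
print(bot.get_state()['clock']);print(bot.sign_off())"
```

```text
17.275
the job is handed in; nothing more can be done
None
```

The tray is home against the end stop, and the start key was pressed fully down and came back up. I handed the job in at 17.3 s; no verdict is given.

**Tray:** I pushed the small white tray flat along the bench with two half-open fingertips, on a slow curve that squared it to the scanner, then straight under the bridge. At the stop the force rose to about 11 N and the fingertips stopped advancing. The close-up showed no gap at the stop and near-even gaps to the rails.

**Key:** I pressed it with the fingers shut until it hit its hard stop at 22 N, roughly 6 mm down. Its top then measured 20.9 mm, against 20.8 mm before the press.

**Other things:** The bottle, jar and tip box show at their original positions in the last top view, and the arm ended clear of everything.

**Disagreements:**
- My first automatic find of the key's button in the wrist view was wrong, so I used the centre read off the picture with the other views.
- My estimate of the scanner's position along its axis disagreed with the fingertips' stopping point by 1 to 2 mm. I relied on the contact force and the close-up for the tray being home.

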